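Turn a test tile ribbed back up over the lip of a tile turner

TASK

The blue-glazed test tile must have its ribbed back upward before paste can be spread on it. Drop it over the lip of the tile turner so that it tips, flips and slides out on the tongue ribbed side up; then pick it off the tongue, still ribbed side up, and set it down gently in the middle of the loose glass plate on the open worktop. Do not disturb the other things on the bench.

Things in the scene. Friction and masses are not known exactly. Their poses are not given: they have to be found in the camera images.
- tile: square ceramic test tile, 50 x 50 x 8 mm, about 50 g, glazed blue on one face, bare reddish clay with low ribs on the other (the back). Lies flat on the worktop at the start, blue face up. Origin: centre of the ribbed back; z points from the back to the blue face (up at the start, down once turned), x and y along its edges. Grasp it by two opposite edges.
- tile_mid (a point): the centre of the tile, 4 mm from either face
- turner: tile turner, fixed on the worktop: slippery bent sheet steel (friction 0.14) between two upright pale grey cheeks; 180 mm long along its y, 75 wide along its x, 124 high. Origin on the worktop under its middle, z up. Along y in mm: top ramp from +10 down to the lip at +40; open drop pit +40 to +85; from the pit a slide runs down toward -y, under the ramp, to a level outfeed tongue, -14 to -86
- turner_lip (a point): middle of the lip's top, 114 mm above the worktop; axes as the turner's: +y points over the pit. The pit is 63 mm wide between cheeks that end 13 mm below the lip; its far edge (17 mm below the lip) is at y +45 from here, the cheeks end at +52. The top ramp falls 18 degrees toward the lip; its back edge, 124 mm above the worktop, is the turner's highest part.
- turner_outfeed (a point): top of the tongue, 25 mm above the worktop, under the centre of a tile that rests at the upturned end stop (14 mm high); axes as the turner's. Tongue 30 mm wide: the tile's two side edges overhang it by some 10 mm, free to grip. 40 mm high guide strips, 54 mm apart, end 26 mm toward +y from here. The turned tile may lie 10 mm off to a side, 15 mm short of the stop, or askew.
- glass_plate: loose square pale green glass base plate, 96 x 96 x 6 mm, 140 g, flat on the worktop, alone on the open worktop to the left or right of the turner. Origin: centre of its underside; z up, x and y along its edges. (Another such plate stands under the ring mould at the needle tester at the back; it is not meant.)
- timer: bystander: small white timer, 62 x 66 x 19 mm, near the front edge; origin at the centre of its underside
- marker_1: bystander: grey and blue marker pen, 132 mm long, near the front edge; origin at the centre of its underside
- calculator: bystander: grey pocket calculator, 125 x 72 x 16 mm, at the right; origin at the centre of its underside
- funnel: bystander: white funnel standing mouth down, 76 mm across, 75 mm high, at the left; origin at the centre of its underside
- stopper: bystander: red rubber stopper, 36 mm across, 30 mm high, at the right; origin at the centre of its underside
- sample_pot_0: bystander: white sample pot, 46 mm across, 44 mm high, at the back right; origin at the centre of its underside
- sample_pot_1: bystander: white sample pot with blue lid, 50 mm across, 44 mm high, at the back right; origin at the centre of its underside
- sample_pot_2: bystander: white sample pot, 54 mm across, 57 mm high, at the back right; origin at the centre of its underside
- turner_drop (a point): 20 mm above the lip and 7 mm beyond it (+y): good place for the tile's centre at release. A level tile let go here, blue face up, edges parallel to the cheeks (within 5 degrees), tips front edge down round the lip, turns over in the pit and slides out on the tongue in about 1 s. 0 to 14 mm beyond the lip, 4 mm off sideways, 5 mm higher or lower also work; beyond 18 mm it slides through unturned.
Things that resemble listed ones, but are neither listed nor needed, are in the scene too. What is shaped like the tile but brown, purple or red is not meant.

How it is judged:
By the outcome, as a careful person would: the job done as asked, in the order asked, and still so for the second after the job is handed in, with the robot touching nothing.
It also fails if it takes over 61 s, if anything falls off the work surface, if the arm or the gripper's body presses on something with over 40 N, if the wrist force passes 120 N, or if a joint passes its speed limit or range.

ROBOT

A 6-joint arm with a two-finger parallel gripper is mounted at the origin on a cart in front of the work surface, level with it; the furniture and walls round the work are solid. World frame = base frame: x ahead of the robot, y to its left, z up, the work surface at z = 0. Lengths are in mm, angles in degrees, forces in N, time in s.
With the tool pointing down it reaches from about 300 to 850 mm from the base axis. Payload 4.2 kg.
Tool frame: the origin (TCP) lies midway between the tips of the shut fingers; the grasp point (between the pads) lies 19 mm behind it; y points along the fingers, z is the direction in which the jaws open and shut, and the axes are right-handed (so a half turn about y gives the same grasp; the last joint's range is limited). The gripper opens to 91 mm and grips with 3 to 60 N. Pads are 32 mm wide; open, the fingers measure 118 mm over their backs; the gripper's body (76 mm by 178 mm) begins 60 mm behind the grasp point.
Start: joints at [-77.12, 18.312, 89.639, -0, 72.044, -1.146], TCP at [139.361, -557.873, 213.976] pointing down, gripper open.
Joint ranges: [-177.97, 177.97], [-48.28, 115.42], [12.27, 149.76], [-77.06, 257.06], [2.81, 150.46], [-146.56, 146.56]. Speed limits (degrees/s): [147.25, 147.25, 180, 180, 180, 180].

INTERFACE

Orientations are given as [roll, pitch, yaw] about the fixed x, y, z axes, in that order (R = Rz(yaw) Ry(pitch) Rx(roll)).
In Python, from workcell import env gives the robot as it stands.
- The arm moves only by the shell command python3 -m handwheel 'ROWS' [FORCE]. ROWS is JSON, a list of rows, each a list of 3 entries, a list of its own where there are three numbers: the opening, from 0 (shut) to 1 (fully open), then the shift along the tool's x, y, z in mm, then the turn, a rotation vector about the tool's x, y, z in degrees. A call has exactly 10 rows; each row shifts and turns the commanded pose from where the row before left it, along the tool's axes as they then stand; what a row does not reach is not made up. A row lasts 1/12 s, in which the tool goes at most 41.7 mm and 7.16 degrees, less where a joint would pass 70% of its speed; a pose out of reach is approached as far as the arm can. A call is refused whole if a number of a shift passes 41.7 or a number of a turn 7.16, either way. A call with a gripper value outside its range is refused whole. The fingers move at their own pace and stop on an object; FORCE is the grip in N (left out, the last holds). Time passes only in rows, so rows that do not move let the fingers close, or fill a call up. It gives the time, the measured TCP pose, the force and the opening at its end, in the units of the state.
- env.state(): the state, without advancing time (a new reading comes with each control period).
- env.grab_frame(name): name is "scene" or "side" or "wrist"; returns the picture (400x640x3 uint8, red, green, blue); there is no depth.
- env.camera_info(name): a dict with "fx", "fy", "cx", "cy" (pixels), "camera_from_world" (4x4, takes a point from world to camera coordinates); the wrist camera has in their place "mount" (4x4, takes a point from camera to tool coordinates, whose origin is the TCP and whose axes are the tool frame's). Camera axes: x right, y down, z forward; pixel columns grow to the right and rows downward; lengths in mm; the calibration is good to about 2 mm. A picture is of the moment at which its call begins: read the wrist's pose just before it. camera_info takes no time and is no camera call.
- env.job_done(): hands the job in, once; it reports no verdict.
Trained networks look in the newest picture that a camera, given by its name, has taken for a name from the list of things; names that differ only in an ending like _2 or _b are one class to them, and where a whole thing is asked for, a point or a joint stands for the part that bears it (a point fixed in the world has none). Each returns a list of dicts, best first, with "p" (0 to 1); they miss things now and then, are a little off and sometimes report something else, mostly with a low value. They report only what shows in the picture. A call takes as long as a camera call. They do not tell look-alikes from the thing itself.
- env.masks_of(camera, label): "region" (400x640 bool, what is visible of it) and "location" ([column, row] in pixels, amid what is visible of it).
The state is a dict: "time_s": time; "qpos": joint angles; "qvel": joint speeds; "effort": joint torques, N m; "ee_pos": TCP position; "ee_rot": TCP orientation; "force": force on the tool from outside, world axes, zero at the start; "torque": the same for the moment, N m; "gripper_width": finger opening in mm.
Only numpy, scipy, OpenCV 4.12 (cv2) and the standard library are available. Lean on these libraries where they do the work, as an engineer would, in place of code of your own. Each camera call takes 0.05 s, during which the arm holds its last target.

## Working session

There is one attempt and no reset: what is moved stays moved. The work goes in short steps, Python scripts to look and compute and a shell command to move; the robot and the scene stay as the last step left them, time stands still between calls to the robot, and variables do not carry over. Pictures are saved under pics/ and viewed, and the job is handed in when it is done.

```bash
ls; mkdir -p pics; python3 - <<'E'
from workcell import env
import cv2
s=env.state();print(s)
for n in("scene","side","wrist"):
    im=env.grab_frame(n);cv2.imwrite(f"pics/a_{n}.png",im[:,:,::-1])
    print(n,env.camera_info(n))
E
```

```text
pics
{'time_s': 0.0, 'qpos': array([-7.71197058e+01,  1.83528230e+01,  8.97060280e+01, -6.54650570e-04,
        7.20457404e+01, -1.14485633e+00]), 'qvel': array([-0.04248685, -0.03595807,  0.0024791 ,  0.02999528, -0.04366491,
        0.00576993]), 'effort': array([-4.73939019e-05, -4.12464237e+01, -2.31975389e+01,  7.29007297e-02,
        4.58333921e-02, -1.52636926e-04]), 'ee_pos': array([ 139.2431479 , -557.35697972,  213.11101645]), 'ee_rot': array([-9.01045830e+01,  1.46747734e-03, -1.65974648e+02]), 'force': array([ 0.58125073, -0.70330594,  1.42261489]), 'torque': array([ 0.00614661, -0.02771036, -0.02141283]), 'gripper_width': 91.1623811894404}
scene {'fx': 378.75942811467945, 'fy': 378.75942811467945, 'cx': 315.7456437595113, 'cy': 200.0587593940481, 'camera_from_world': array([[-8.20432010e-01, -5.71508681e-01,  1.64056516e-02,
         3.91834820e+02],
       [-4.53564686e-01,  6.33111033e-01, -6.27255526e-01,
         3.30309982e+02],
       [ 3.48095379e-01, -5.22061536e-01, -7.78640713e-01,
         1.04735234e+03],
       [ 0.00000000e+00,  0.00000000e+00,  0.00000000e
[... 264 characters left out ...]
5e-01, -5.97216923e-01, -7.76488790e-01,
         1.68718735e+02],
       [ 2.27730314e-01,  7.42461174e-01, -6.29992309e-01,
         1.47508229e+03],
       [ 0.00000000e+00,  0.00000000e+00,  0.00000000e+00,
         1.00000000e+00]])}
wrist {'fx': 317.30454096074374, 'fy': 317.30454096074374, 'cx': 314.47522593699057, 'cy': 200.22754675878232, 'mount': array([[ 8.71946816e-05,  9.64092133e-01,  2.65567978e-01,
        -7.45112765e+01],
       [ 1.19312916e-03, -2.65567890e-01,  9.64091423e-01,
        -1.70979508e+02],
       [ 9.99999284e-01,  2.32793254e-04, -1.17344255e-03,
        -8.52491068e-02],
       [ 0.00000000e+00,  0.00000000e+00,  0.00000000e+00,
         1.00000000e+00]])}
```

View pics/a_scene.png

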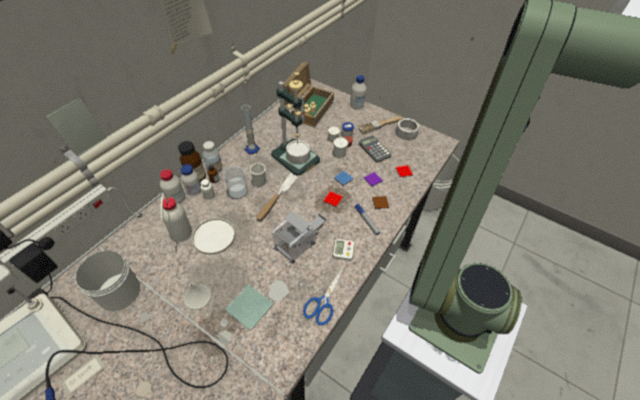

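View pics/a_side.png

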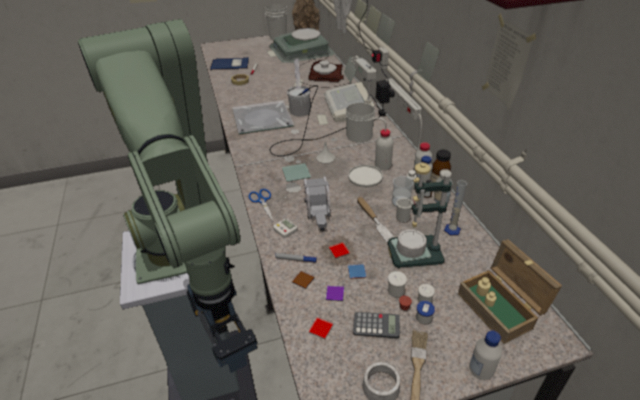

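View pics/a_wrist.png

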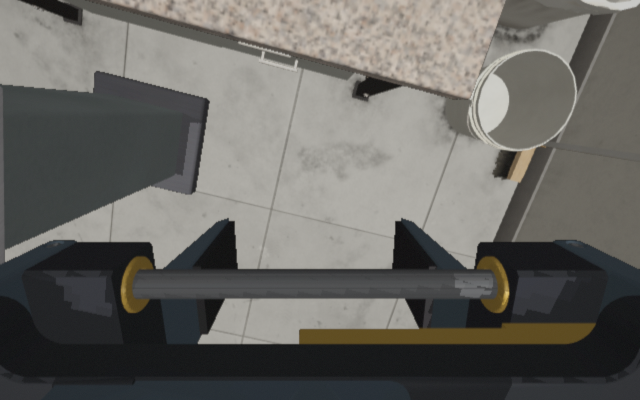

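```bash
cat > h.py <<'E'
import numpy as np,cv2
from workcell import env
def proj(cam,P):
    i=env.camera_info(cam);T=i["camera_from_world"];P=np.atleast_2d(P)
    c=P@T[:3,:3].T+T[:3,3]
    return np.c_[i["fx"]*c[:,0]/c[:,2]+i["cx"],i["fy"]*c[:,1]/c[:,2]+i["cy"]]
def tool():
    from scipy.spatial.transform import Rotation as R
    s=env.state();return np.array(s["ee_pos"]),R.from_euler("xyz",s["ee_rot"],degrees=True).as_matrix()
def ray(cam,uv,z,pose=None):
    i=env.camera_info(cam);uv=np.atleast_2d(uv).astype(float)
    d=np.c_[(uv[:,0]-i["cx"])/i["fx"],(uv[:,1]-i["cy"])/i["fy"],np.ones(len(uv))]
    if cam=="wrist":
        p,Rm=pose;M=i["mount"];W=Rm@M[:3,:3];o=Rm@M[:3,3]+p
    else:
        T=i["camera_from_world"];W=T[:3,:3].T;o=-W@T[:3,3]
    d=d@W.T;t=(z-o[2])/d[:,2];return o+d*t[:,None]
E
python3 - <<'E'
from h import *
for cam in("scene","side"):
    im=env.grab_frame(cam)
    for l,z in(("tile",8),("glass_plate",6),("turner",60),("timer",19),("marker_1",10),("funnel",40),("stopper",30)):
        for r in env.masks_of(cam,l)[:7]:
            m=r["region"].astype(np.uint8)
            ys,xs=np.nonzero(m)
            q=ray(cam,np.c_[xs,ys],z)[:,:2].astype(np.float32)
            print(cam,l,round(r["p"],2),np.round(r["location"]),m.sum(),[np.round(v,1) for v in cv2.minAreaRect(q)],im[m>0].mean(0).round())
    np.savez("m_%s.npz"%cam,im=im)
i1=cv2.resize(cv2.imread("pics/a_scene.png")[200:270,260:340],None,fx=8,fy=8,interpolation=cv2.INTER_CUBIC)
i2=cv2.resize(cv2.imread("pics/a_side.png")[165:240,280:350],None,fx=8,fy=8,interpolation=cv2.INTER_CUBIC)
cv2.imwrite("pics/b1.png",i1);cv2.imwrite("pics/b2.png",i2)
E
```

```text
scene tile 0.71 [381. 203.] 186 [array([ 374.5, -235.4]), array([54.3, 52.5]), np.float64(35.6)] [120.  77.  43.]
scene tile 0.61 [344. 176.] 113 [array([ 537.5, -253.9]), array([44.8, 45.3]), np.float64(69.6)] [ 83. 123. 162.]
scene tile 0.57 [333. 199.] 158 [array([ 515.1, -153.1]), array([47.5, 52.1]), np.float64(8.2)] [209.  21.  13.]
scene tile 0.56 [372. 179.] 146 [array([ 448.9, -311.9]), array([48.9, 49.9]), np.float64(67.7)] [122.  58. 154.]
scene tile 0.5 [403. 172.] 157 [array([ 372.9, -412.1]), array([55.2, 55. ]), np.float64(35.8)] [198.  36.  30.]
scene glass_plate 0.71 [249. 306.] 1141 [array([493.3, 304.5]), array([97.7, 98.5]), np.float64(88.1)] [145. 167. 151.]
scene turner 0.56 [296. 234.] 1451 [array([507.6,  56.2]), array([129.2, 190. ]), np.float64(2.1)] [131. 129. 125.]
scene timer 0.59 [341. 255.] 406 [array([373.7,   5.2]), array([61.5, 73.9]), np.float64(25.1)] [184. 181. 162.]
scene marker_1 0.71 [341. 178.] 164 [array([ 535.3, -253.7]), array([53.6, 54.4]), np.float64(70.6)] [ 89. 122. 155.]
scene marker_1 0.56 [370. 222.] 187 [array([ 374.8, -144.1]), arr
[... 1305 characters left out ...]
32. 123.]
side turner 0.92 [319. 202.] 1056 [array([498.9,  25.8]), array([288.8,  86.9]), np.float64(74.7)] [117. 115. 114.]
side turner 0.75 [375. 328.] 1124 [array([ 502. , -496.6]), array([ 75.1, 118. ]), np.float64(66.3)] [101.  99.  95.]
side turner 0.51 [355. 274.] 211 [array([ 517.9, -310.5]), array([51.2, 46.2]), np.float64(75.8)] [ 76. 103. 133.]
side timer 0.73 [282. 228.] 286 [array([372.7, -18.3]), array([66.9, 74.1]), np.float64(27.0)] [146. 141. 130.]
side funnel 0.56 [325. 153.] 159 [array([615.9, 336.9]), array([ 60.9, 126.5]), np.float64(1.3)] [147. 144. 136.]
side stopper 0.62 [408. 304.] 163 [array([ 613.2, -439.4]), array([50. , 33.1]), np.float64(65.6)] [109.  61.  52.]
```

View pics/b1.png

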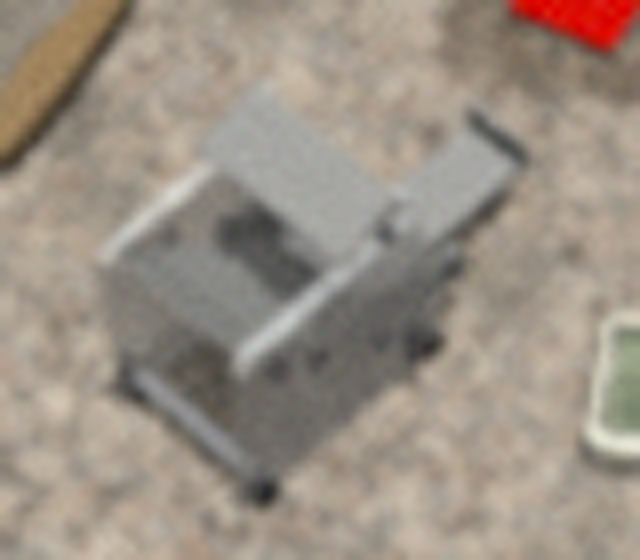

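View pics/b2.png

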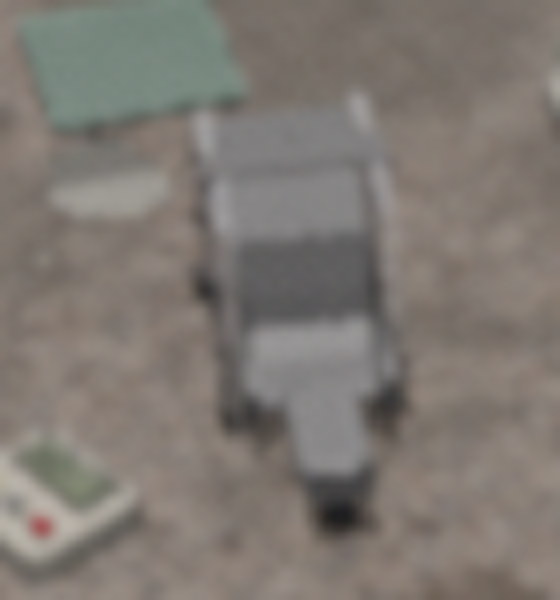

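```bash
cat > fit.py <<'E'
from h import *
from scipy.optimize import least_squares
K=[("scene",(301.0,217.1),(0,10,124)),("scene",(294.,226.2),(0,40,114)),("scene",(281.2,238.5),(0,92,101)),("scene",(322.1,216.5),(0,-86,39)),
("side",(321.8,223.6),(0,-86,39)),("side",(314.7,177.4),(0,92,101))]
def W(p,P):
    a=p[2];c,s=np.cos(a),np.sin(a);P=np.atleast_2d(P).astype(float)
    return np.c_[p[0]+c*P[:,0]-s*P[:,1],p[1]+s*P[:,0]+c*P[:,1],P[:,2]]
f=lambda p:np.concatenate([proj(c,W(p,P))[0]-u for c,u,P in K])
if __name__=="__main__":
    r=least_squares(f,[500,40,0]);p=r.x;print(p[:2],np.degrees(p[2]),f(p).round(1))
    # yaw ambiguity-free; overlay
    np.save("turner.npy",p)
    for cam,(x0,y0) in(("scene",(250,195)),("side",(280,160))):
        im=cv2.resize(cv2.imread(f"pics/a_{cam}.png")[y0:y0+80,x0:x0+80],None,fx=8,fy=8,interpolation=cv2.INTER_CUBIC)
        L=[[(-33,10,124),(33,10,124),(33,40,114),(-33,40,114)],[(33,40,101),(33,92,101)],[(-33,40,101),(-33,92,101)],[(-15,-14,25),(-15,-86,25),(-15,-86,39),(15,-86,39),(15,-86,25),(15,-14,25)],[(-37,-92+5,0),(37,-87,0),(37,92,0),(-37,92,0)]]
        for l in L:
            q=((proj(cam,W(p,l))-[x0,y0]+.5)*8).astype(int)
            cv2.polylines(im,[q],len(l)==4,(0,0,255),1)
        cv2.imwrite(f"pics/c_{cam}.png",im)
E
python3 fit.py
```

```text
[502.5493412   30.36388019] -8.742969421150221 [ 0.1 -0.1 -0.1 -1.2 -0.2 -0.2  0.5 -1.1 -0.6 -1.2 -1.2 -1.5]
```

```bash
python3 - <<'E'
import cv2,numpy as np
a=cv2.resize(cv2.imread("pics/c_scene.png"),(400,400));b=cv2.resize(cv2.imread("pics/c_side.png"),(400,400))
cv2.imwrite("pics/c.png",np.hstack([a,b]))
E
```

```text
(no output)
```

View pics/c.png

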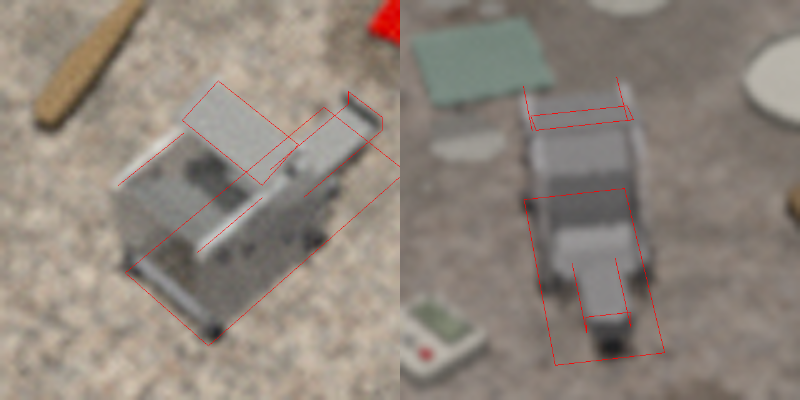

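```bash
python3 -m handwheel '[[1,[-38,3,-16],[0,0,0]],[1,[-38,3,-16],[0,0,0]],[1,[-38,3,-16],[0,0,0]],[1,[-38,3,-16],[0,0,0]],[1,[-38,3,-16],[0,0,0]],[1,[-38,3,-16],[0,0,0]],[1,[-38,3,-16],[0,0,0]],[1,[-38,3,-16],[0,0,0]],[1,[-38,3,-16],[0,0,0]],[1,[-38,3,-16],[0,0,0]]]' 20
cat >> h.py <<'E'
def plan(pos,yaw):
    p,Rm=tool();d=np.array(pos)-p
    y=np.degrees(np.arctan2(Rm[1,0],Rm[0,0]));dy=(yaw-y+180)%360-180
    print("pose",p.round(1),"yaw",round(y,2),"shift tool",(Rm.T@d).round(1),"turn about tool y",round(-dy,2),"tool y",Rm[:,1].round(4))
E
python3 -c "
from h import *
plan((537,-261,100),-105)"
```

```text
time_s: 1.78
ee_pos: [470.7, -309.0, 184.0]
ee_rot: [-90.0, 0.0, -166.0]
force: [0.4, 0.3, 0.2]
gripper_width: 91.3
pose [ 470.7 -309.   184. ] yaw -165.97 shift tool [-75.9  84.  -30.6] turn about tool y -60.97 tool y [ 3.e-04 -4.e-04 -1.e+00]
```

```bash
python3 -m handwheel '[[1,[-38,4,-15],[0,0,0]],[1,[-38,8,-16],[0,0,0]],[1,[0,8,0],[0,-7.1,0]],[1,[0,8,0],[0,-7.1,0]],[1,[0,8,0],[0,-7.1,0]],[1,[0,8,0],[0,-7.1,0]],[1,[0,8,0],[0,-7.1,0]],[1,[0,8,0],[0,-7.1,0]],[1,[0,8,0],[0,-7.1,0]],[1,[0,8,0],[0,-7.1,0]]]'
cat > look.py <<'E'
import sys
from h import *
def tileseg(pose,im,z,red=False):
    b=im.astype(int);hsv=cv2.cvtColor(im,cv2.COLOR_RGB2HSV)
    m=((hsv[...,0]>98)&(hsv[...,0]<118)&(hsv[...,1]>90)&(hsv[...,2]>60)).astype(np.uint8)
    m[230:]=0
    return m
if __name__=="__main__":
    pose=tool();im=env.grab_frame("wrist");cv2.imwrite(f"pics/{sys.argv[1]}.png",im[:,:,::-1])
    np.savez(f"{sys.argv[1]}.npz",im=im,p=pose[0],R=pose[1])
E
python3 look.py d1; python3 -c "
from h import *
plan((537,-261,100),-105)"
```

```text
time_s: 2.62
ee_pos: [535.3, -262.3, 107.6]
ee_rot: [-90.0, -0.0, -108.8]
force: [-0.4, -0.4, -0.3]
gripper_width: 91.4
pose [ 534.2 -261.8  105.9] yaw -108.6 shift tool [-1.6  5.9  2.4] turn about tool y -3.6 tool y [-0.0029  0.0013 -1.    ]
```

View pics/d1.png

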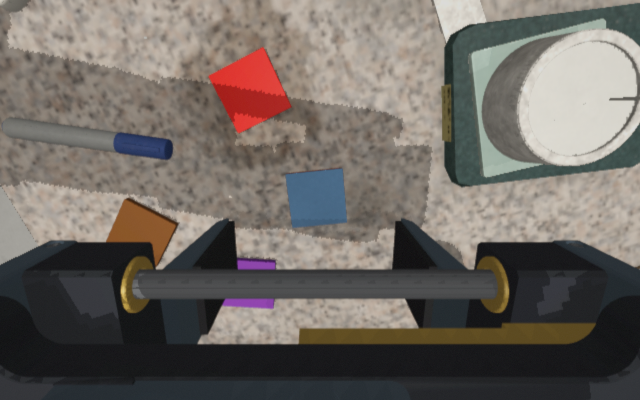

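```bash
cat > til.py <<'E'
import sys
from h import *
d=np.load(sys.argv[1]+".npz");im=d["im"]
hsv=cv2.cvtColor(im,cv2.COLOR_RGB2HSV);print(hsv[198,316])
m=((hsv[...,0]>98)&(hsv[...,0]<118)&(hsv[...,1]>100)&(hsv[...,2]>60)).astype(np.uint8)
m=cv2.morphologyEx(m,cv2.MORPH_OPEN,np.ones((5,5)))
n,l,s,c=cv2.connectedComponentsWithStats(m)
for k in range(1,n):
    if s[k,4]<800:continue
    ys,xs=np.nonzero(l==k);r=cv2.minAreaRect(ray("wrist",np.c_[xs,ys],8,(d["p"],d["R"]))[:,:2].astype(np.float32))
    print(s[k],r)
E
python3 til.py d1; python3 -c "
from h import *
for i in range(3): print(tool()[0])"
```

```text
[104 114 132]
[ 114  133   55   26 1059] ((411.7985534667969, -168.92037963867188), (16.759048461914062, 45.391483306884766), 63.17884826660156)
[ 287  169   59   57 2912] ((537.0411987304688, -260.2666931152344), (48.31868362426758, 48.67427062988281), 77.1754379272461)
[ 534.23720362 -261.76639187  105.93717708]
[ 534.23720362 -261.76639187  105.93717708]
[ 534.23720362 -261.76639187  105.93717708]
```

```bash
python3 -m handwheel '[[0.8,[0,4,0],[0,-6,0]],[0.8,[-2,10,2.4],[0,0,0]],[0.8,[0,16,0],[0,0,0]],[0.8,[0,16,0],[0,0,0]],[0.8,[0,16,0],[0,0,0]],[0.8,[0,10,0],[0,0,0]],[0.8,[0,8,0],[0,0,0]],[0.8,[0,0,0],[0,0,0]],[0.8,[0,0,0],[0,0,0]],[0.8,[0,0,0],[0,0,0]]]'
python3 look.py d2; python3 til.py d2; python3 -c "
from h import *
plan((537,-260.3,3),-102.8)"
```

```text
time_s: 3.5
ee_pos: [538.7, -261.2, 28.8]
ee_rot: [-89.9, -0.0, -103.2]
force: [0.8, -0.8, 0.3]
gripper_width: 72.4
[104 109 155]
[  28  117   90   43 2452] ((412.2877502441406, -169.41836547851562), (17.371885299682617, 51.87675476074219), 63.10211944580078)
[ 274  197   77   71 5326] ((536.9677124023438, -260.53302001953125), (48.159645080566406, 48.54875564575195), 76.76282501220703)
pose [ 538.7 -261.2   29. ] yaw -103.21 shift tool [-0.5 25.9 -1.9] turn about tool y -0.41 tool y [ 0.0017 -0.001  -1.    ]
```

View pics/d2.png

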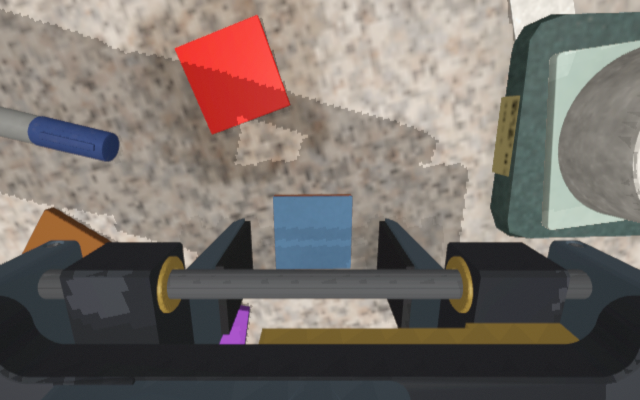

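```bash
python3 -m handwheel '[[0.8,[0,9,-1.8],[0,-0.4,0]],[0.8,[0,9,0],[0,0,0]],[0.8,[0,7,0],[0,0,0]],[0.8,[0,0,0],[0,0,0]],[0,[0,0,0],[0,0,0]],[0,[0,0,0],[0,0,0]],[0,[0,0,0],[0,0,0]],[0,[0,0,0],[0,0,0]],[0,[0,0,0],[0,0,0]],[0,[0,0,0],[0,0,0]]]' 25
python3 look.py d3
```

```text
time_s: 4.38
ee_pos: [536.6, -260.6, 3.3]
ee_rot: [-89.9, -0.0, -102.8]
force: [0.2, 0.1, 0.7]
gripper_width: 49.5
```

View pics/d3.png

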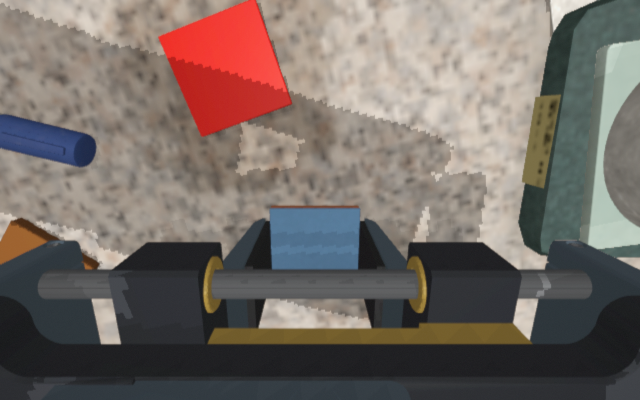

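```bash
python3 -m handwheel '[[0,[0,-15,0],[0,0,0]],[0,[0,-35,0],[0,0,0]],[0,[0,-35,0],[0,0,0]],[0,[-10,-30,-5],[0,0,0]],[0,[-25,-25,-10],[0,0,0]],[0,[-34,-20,-12],[0,0,0]],[0,[-36,-20,-12],[0,0,0]],[0,[-36,-20,-12],[0,0,0]],[0,[-36,-15,-12],[0,0,0]],[0,[-30,-10,-10],[0,0,0]]]'
python3 -m handwheel '[[0,[-10,0,-5],[0,0,0]],[0,[0,0,0],[0,-7,0]],[0,[0,0,0],[0,0,0]],[0,[0,0,0],[0,0,0]],[0,[0,0,0],[0,0,0]],[0,[0,0,0],[0,0,0]],[0,[0,0,0],[0,0,0]],[0,[0,0,0],[0,0,0]],[0,[0,0,0],[0,0,0]],[0,[0,0,0],[0,0,0]]]'
python3 look.py d4
```

```text
time_s: 5.27
ee_pos: [510.8, -42.5, 228.8]
ee_rot: [-89.9, 0.0, -102.8]
force: [1.7, -0.2, -0.7]
gripper_width: 49.5
time_s: 6.1
ee_pos: [508.4, -33.9, 226.8]
ee_rot: [-90.0, -0.0, -95.8]
force: [-0.5, 0.2, -0.4]
gripper_width: 49.6
```

View pics/d4.png

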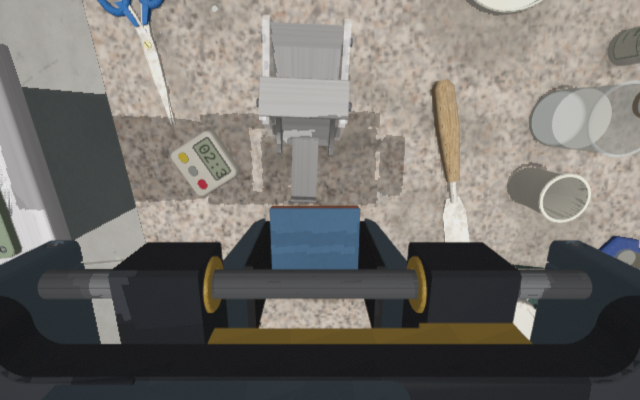

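```bash
python3 - <<'E'
import cv2
im=cv2.imread("pics/d4.png")[10:130,235:375]
cv2.imwrite("pics/e1.png",cv2.resize(im,None,fx=5,fy=5,interpolation=cv2.INTER_CUBIC))
im=cv2.imread("pics/d4.png")[110:210,235:375]
cv2.imwrite("pics/e2.png",cv2.resize(im,None,fx=5,fy=5,interpolation=cv2.INTER_CUBIC))
E
```

```text
(no output)
```

View pics/e1.png

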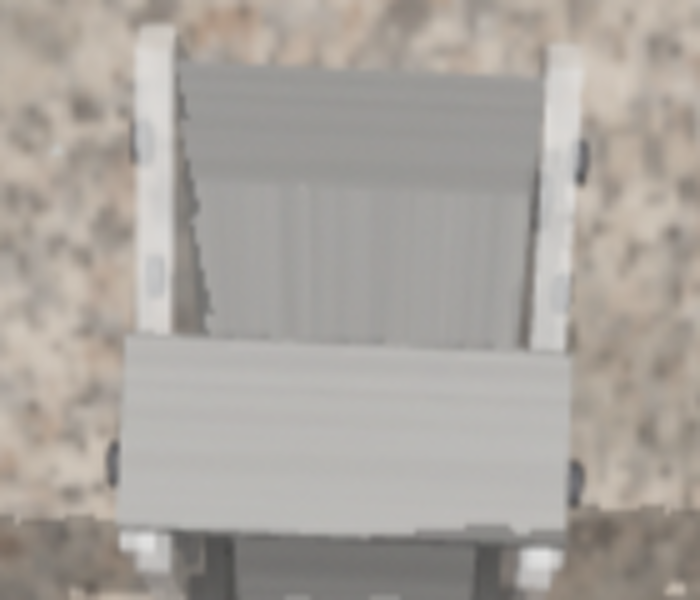

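View pics/e2.png

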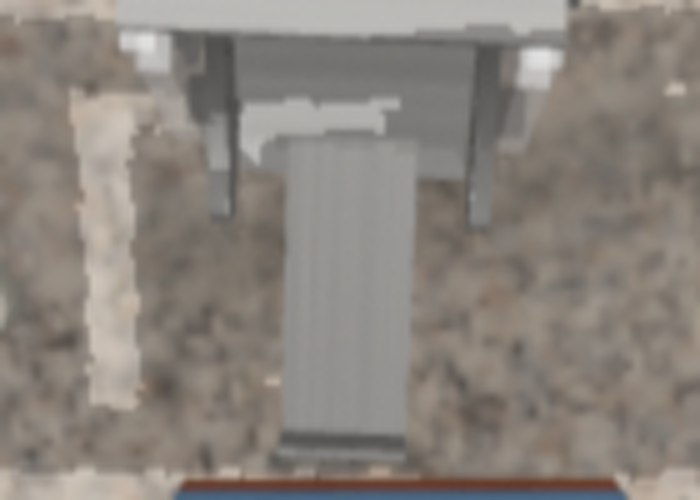

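```bash
cat > fit2.py <<'E'
from h import *
from fit import W
from scipy.optimize import least_squares
d=np.load("d4.npz");i=env.camera_info("wrist")
K=[((304.1,78.3),(0,40,114)),((303.4,116.6),(0,10,124)),((306.6,16.6),(0,92,101)),((307,23.8),(0,85,97)),((303,200.2),(0,-86,39)),((305,137.6),(0,-14,25)),
((259.6,76.6),None),((348.6,80),None)]
M=i["mount"]
def pw(P):
    t=(P-d["p"])@d["R"];c=(t-M[:3,3])@M[:3,:3]
    return np.c_[i["fx"]*c[:,0]/c[:,2]+i["cx"],i["fy"]*c[:,1]/c[:,2]+i["cy"]]
f=lambda p:np.concatenate([pw(W(p,P))[0]-u for u,P in K if P])
r=least_squares(f,[500,40,0],loss="soft_l1");p=r.x;print(p[:2],np.degrees(p[2]));print(f(p).round(1).reshape(-1,2))
# lip edge alone
e=ray("wrist",[[259.6,76.6],[348.6,80]],114,(d["p"],d["R"]));print(e.round(1),np.degrees(np.arctan2(*(e[1]-e[0])[1::-1])))
e=ray("wrist",[[258.6,115.6],[348.2,117.6]],124,(d["p"],d["R"]));print(e.round(1),np.degrees(np.arctan2(*(e[1]-e[0])[1::-1])))
np.save("turner.npy",p)
for n,q in(("lip",(0,40,114)),("drop",(0,47,134)),("out",(0,-61,25))):print(n,W(p,q).round(1))
E
python3 fit2.py
```

```text
[504.18357059  29.19037293] -8.093632600480984
[[ 0.3  1. ]
 [-0.5 -0.3]
 [ 0.2 -2. ]
 [-0.3  1.4]
 [ 0.   0. ]
 [ 0.3 -0.6]]
[[472.7  74.7 114. ]
 [546.7  64.5 114. ]] -7.8682983415582095
[[468.9  43.4 124. ]
 [543.1  34.2 124. ]] -7.05075729774105
lip [[509.8  68.8 114. ]]
drop [[510.8  75.7 134. ]]
out [[495.6 -31.2  25. ]]
```

```bash
python3 -m handwheel '[[0,[-15,0,-1],[0,0,0]],[0,[-25,0,-2],[0,0,0]],[0,[-30,5,-3],[0,0,0]],[0,[-25,15,-2],[0,0,0]],[0,[-14.7,20,-0.8],[0,0,0]],[0,[0,20,0],[0,2,0]],[0,[0,15,0],[0,0,0]],[0,[0,9,0],[0,0,0]],[0,[0,0,0],[0,0,0]],[0,[0,0,0],[0,0,0]]]'
python3 look.py d5
python3 -c "
from h import *
plan((510.7,76.2,133.5),-97.8)
cv2.imwrite('pics/d5s.png',cv2.resize(env.grab_frame('scene')[170:280,230:370,::-1],None,fx=5,fy=5))"
```

```text
time_s: 6.98
ee_pos: [510.9, 76.2, 143.0]
ee_rot: [-90.0, -0.0, -97.8]
force: [0.3, -0.0, -0.7]
gripper_width: 49.4
pose [511.4  76.2 143.7] yaw -97.8 shift tool [ 0.1 10.1 -0.7] turn about tool y 0.0 tool y [ 1.6e-03  1.0e-04 -1.0e+00]
```

View pics/d5.png

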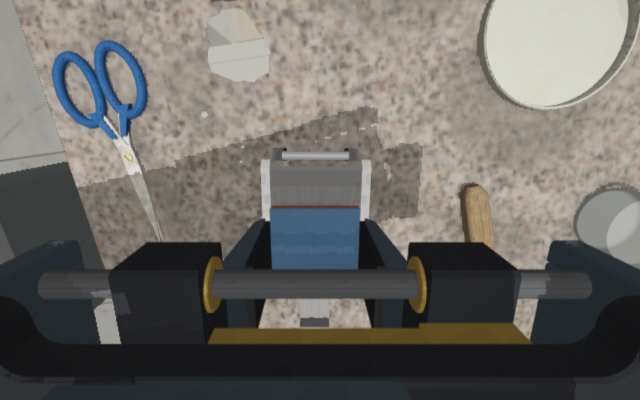

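View pics/d5s.png

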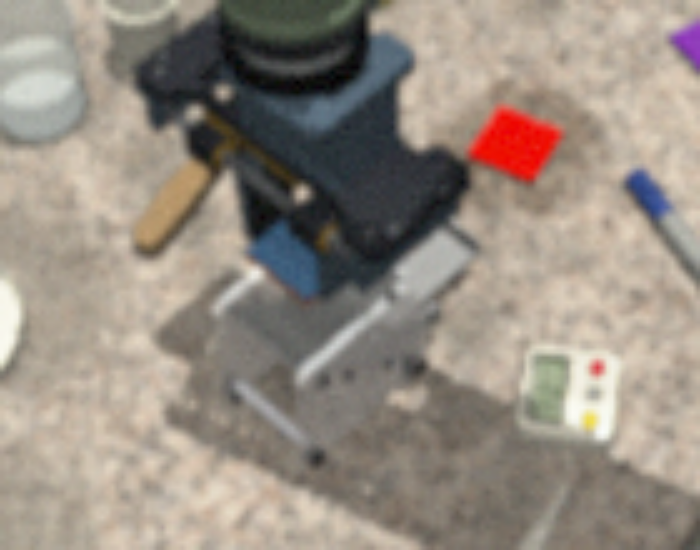

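```bash
python3 -m handwheel '[[0,[0,5,0],[0,0,0]],[0,[0,4.7,-0.4],[0,0,0]],[0,[0,0,0],[0,0,0]],[0,[0,0,0],[0,0,0]],[0,[0,0,0],[0,0,0]],[0.9,[0,0,0],[0,0,0]],[0.9,[0,0,0],[0,0,0]],[0.9,[0,0,0],[0,0,0]],[0.9,[0,0,0],[0,0,0]],[0.9,[0,0,0],[0,0,0]]]'
python3 -m handwheel '[[0.9,[0,0,0],[0,0,0]],[0.9,[0,0,0],[0,0,0]],[0.9,[0,-10,0],[0,0,0]],[0.9,[0,-20,0],[0,0,0]],[0.9,[0,-25,0],[0,0,0]],[0.9,[20,-25,0],[0,0,0]],[0.9,[35,-12,0],[0,0,0]],[0.9,[35,0,0],[0,0,0]],[0.9,[20,0,0],[0,0,0]],[0.9,[0,0,0],[0,0,0]]]'
python3 look.py d6
python3 -c "
from h import *
print(tool()[0])
cv2.imwrite('pics/d6s.png',cv2.resize(env.grab_frame('side')[160:280,260:400,::-1],None,fx=5,fy=5))"
```

```text
time_s: 7.92
ee_pos: [510.3, 76.4, 133.2]
ee_rot: [-90.0, -0.0, -97.8]
force: [0.4, 0.5, 0.8]
gripper_width: 80.1
time_s: 8.75
ee_pos: [495.0, -35.8, 226.4]
ee_rot: [-89.9, -0.1, -98.0]
force: [0.6, -0.3, 0.4]
gripper_width: 82.1
[495.30073397 -33.94053012 226.081222  ]
```

View pics/d6.png

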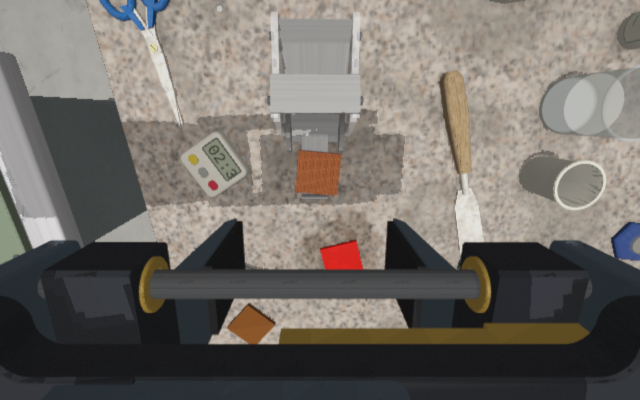

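View pics/d6s.png

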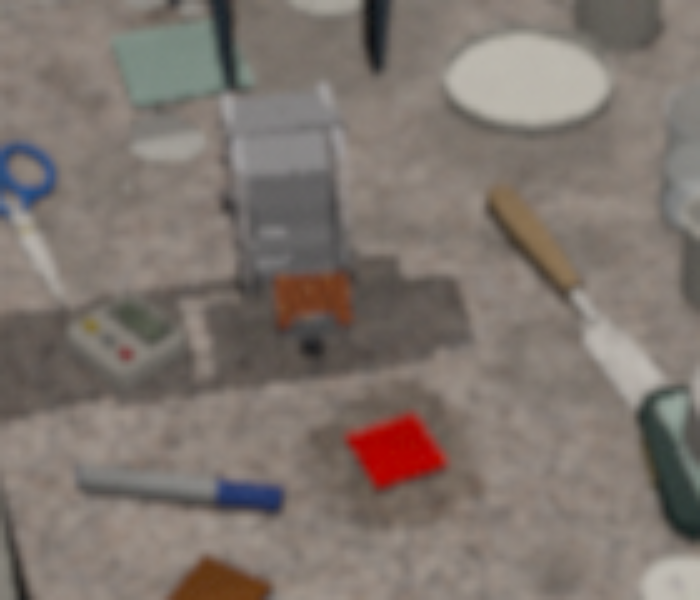

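```bash
cat > til2.py <<'E'
import sys
from h import *
d=np.load(sys.argv[1]+".npz");im=d["im"];z=float(sys.argv[2])
hsv=cv2.cvtColor(im,cv2.COLOR_RGB2HSV)
m=(((hsv[...,0]<14))&(hsv[...,1]>130)&(hsv[...,2]>60)).astype(np.uint8)
m=cv2.morphologyEx(m,cv2.MORPH_CLOSE,np.ones((5,5)));m=cv2.morphologyEx(m,cv2.MORPH_OPEN,np.ones((3,3)))
n,l,s,c=cv2.connectedComponentsWithStats(m)
for k in range(1,n):
    if s[k,4]<400:continue
    ys,xs=np.nonzero(l==k);r=cv2.minAreaRect(ray("wrist",np.c_[xs,ys],z,(d["p"],d["R"]))[:,:2].astype(np.float32))
    print(s[k],[np.round(v,1) for v in r])
E
python3 til2.py d6 33;python3 -c "
import cv2
cv2.imwrite('pics/e6.png',cv2.resize(cv2.imread('pics/d6.png')[100:220,250:390],None,fx=5,fy=5,interpolation=2))"
```

```text
[ 296  151   45   44 1734] [array([499.4, -28.9]), array([49.1, 48.7]), np.float64(77.1)]
[ 320  240   43   30 1002] [array([ 513.8, -140.2]), array([47.1, 41.6]), np.float64(5.2)]
[228 305  46  30 721] [array([ 382.9, -220.2]), array([48.1, 45.2]), np.float64(41.1)]
```

View pics/e6.png

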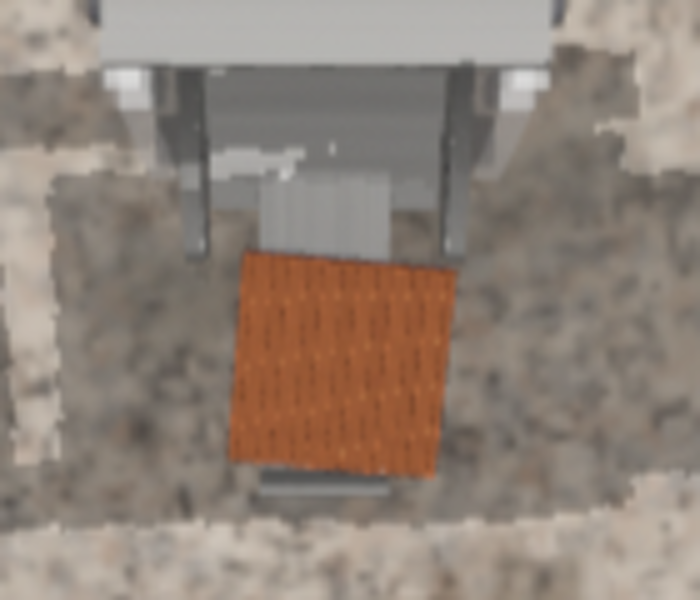

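```bash
python3 -m handwheel '[[0.8,[0,10,0],[0,5,0]],[0.8,[-5.8,20,2.9],[0,0,0]],[0.8,[0,30,0],[0,0,0]],[0.8,[0,30,0],[0,0,0]],[0.8,[0,30,0],[0,0,0]],[0.8,[0,26,0],[0,0,0]],[0.8,[0,15,0],[0,0,0]],[0.8,[0,0,0],[0,0,0]],[0.8,[0,0,0],[0,0,0]],[0.8,[0,0,0],[0,0,0]]]'
python3 look.py d7;python3 til2.py d7 33
python3 -c "
from h import *
plan((499.4,-28.9,27),-103)"
```

```text
time_s: 9.68
ee_pos: [500.7, -26.9, 65.3]
ee_rot: [-89.9, 0.0, -102.7]
force: [-0.5, -0.5, 0.5]
gripper_width: 73.2
[ 278  194   74   70 4891] [array([499.6, -28.5]), array([49.8, 48.8]), np.float64(76.8)]
pose [500.9 -27.2  65.6] yaw -102.73 shift tool [ 2.  38.6 -1.2] turn about tool y 0.27 tool y [ 3.e-03 -2.e-04 -1.e+00]
```

View pics/d7.png

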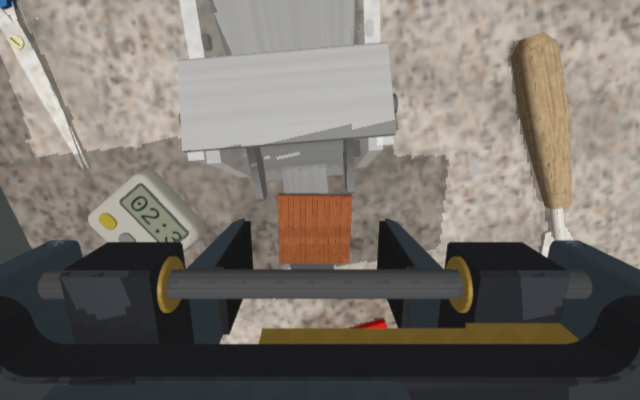

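```bash
python3 -m handwheel '[[0.8,[1.5,12,-1.2],[0,0.2,0]],[0.8,[0,12,0],[0,0,0]],[0.8,[0,9,0],[0,0,0]],[0.8,[0,5.3,0],[0,0,0]],[0.8,[0,0,0],[0,0,0]],[0,[0,0,0],[0,0,0]],[0,[0,0,0],[0,0,0]],[0,[0,0,0],[0,0,0]],[0,[0,0,0],[0,0,0]],[0,[0,0,0],[0,0,0]]]' 25
python3 -m handwheel '[[0,[0,-10,0],[0,0,0]],[0,[0,-20,0],[0,0,0]],[0,[0,-30,0],[0,0,0]],[0,[0,-35,0],[0,0,0]],[0,[0,-35,0],[0,0,0]],[0,[0,-35,0],[0,0,0]],[0,[0,-20,0],[0,0,0]],[0,[0,0,0],[0,0,0]],[0,[0,0,0],[0,0,0]],[0,[0,0,0],[0,0,0]]]'
python3 look.py d8;python3 -c "
from h import *
plan((491,300,150),-91)"
```

```text
time_s: 10.57
ee_pos: [498.5, -28.9, 26.4]
ee_rot: [-89.9, 0.0, -103.0]
force: [-0.0, 1.0, 1.5]
gripper_width: 49.6
time_s: 11.4
ee_pos: [496.9, -28.8, 209.9]
ee_rot: [-90.1, -0.0, -103.0]
force: [-0.7, 0.2, -0.4]
gripper_width: 49.5
pose [496.7 -28.7 209.4] yaw -102.97 shift tool [-319.1   59.5  -79.2] turn about tool y -11.97 tool y [-3.4e-03  2.0e-04 -1.0e+00]
```

View pics/d8.png

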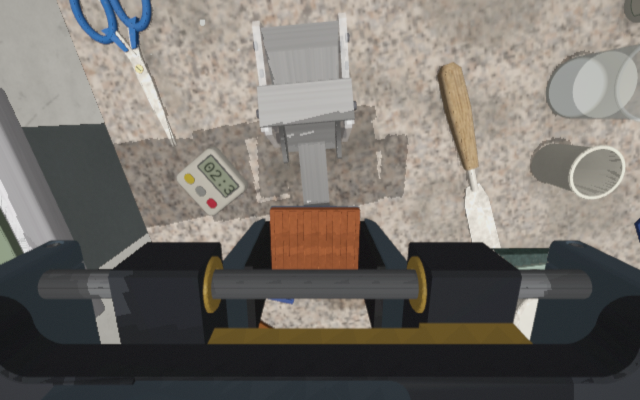

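```bash
python3 -m handwheel '[[0,[-15,0,-4],[0,0,0]],[0,[-32,0,-8],[0,0,0]],[0,[-36,0,-9],[0,0,0]],[0,[-36,0,-9],[0,0,0]],[0,[-36,0,-9],[0,0,0]],[0,[-36,0,-9],[0,0,0]],[0,[-36,0,-9],[0,0,0]],[0,[-20,0,-5],[0,0,0]],[0,[-8,0,-2],[0,-6,0]],[0,[0,0,0],[0,-6,0]]]'
python3 -m handwheel '[[0,[0,4,0],[0,0,0]],[0,[0,4,0],[0,0,0]],[0,[0,0,0],[0,0,0]],[0,[0,0,0],[0,0,0]],[0,[0,0,0],[0,0,0]],[0,[0,0,0],[0,0,0]],[0,[0,0,0],[0,0,0]],[0,[0,0,0],[0,0,0]],[0,[0,0,0],[0,0,0]],[0,[0,0,0],[0,0,0]]]'
python3 look.py d9
python3 - <<'E'
from h import *
d=np.load("d9.npz")
for r in env.masks_of("wrist","glass_plate"):
    m=r["region"];ys,xs=np.nonzero(m)
    q=ray("wrist",np.c_[xs,ys],6,(d["p"],d["R"]))[:,:2].astype(np.float32)
    print(r["p"],r["location"],m.sum(),[np.round(v,1) for v in cv2.minAreaRect(q)],xs.min(),xs.max(),ys.min(),ys.max())
plan((491,300,150),-91)
E
```

```text
time_s: 12.28
ee_pos: [491.7, 236.1, 208.5]
ee_rot: [-90.2, -0.1, -90.5]
force: [-0.3, -1.0, 0.1]
gripper_width: 49.9
time_s: 13.12
ee_pos: [492.9, 234.0, 202.9]
ee_rot: [-90.0, 0.0, -91.0]
force: [-1.0, 0.3, 0.1]
gripper_width: 49.9
0.58 [314.3, 117.1] 7636 [array([492. , 301.4]), array([98.6, 96.3]), np.float64(88.0)] 270 357 73 164
pose [492.9 234.  202.9] yaw -90.98 shift tool [-65.9  52.9  -3. ] turn about tool y 0.02 tool y [ 1.e-04 -0.e+00 -1.e+00]
```

View pics/d9.png

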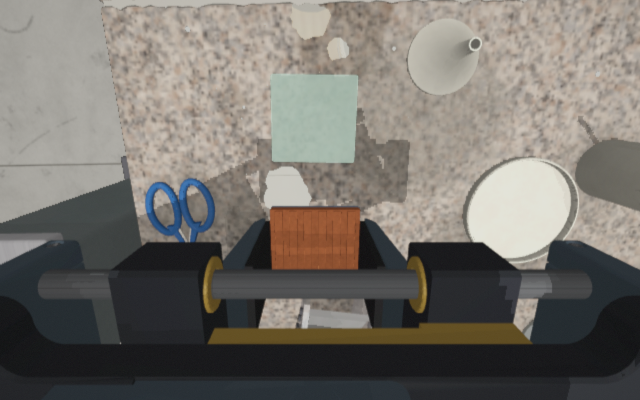

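```bash
python3 -m handwheel '[[0,[-20,5,-1],[0,0,0]],[0,[-27,15,-1],[0,0,0]],[0,[-20,25,0],[0,0,0]],[0,[0,30,0],[0,1,0]],[0,[0,30,0],[0,0,0]],[0,[0,25,0],[0,0,0]],[0,[0,18,0],[0,0,0]],[0,[0,10,0],[0,0,0]],[0,[0,0,0],[0,0,0]],[0,[0,0,0],[0,0,0]]]'
python3 -m handwheel '[[0,[0,5,0],[0,0,0]],[0,[0,0,0],[0,0,0]],[0,[0,0,0],[0,0,0]],[0,[0,0,0],[0,0,0]],[0,[0,0,0],[0,0,0]],[0,[0,0,0],[0,0,0]],[0,[0,0,0],[0,0,0]],[0,[0,0,0],[0,0,0]],[0,[0,0,0],[0,0,0]],[0,[0,0,0],[0,0,0]]]'
python3 look.py da
python3 -c "
from h import *
plan((492,301.4,8),-92)"
```

```text
time_s: 14.05
ee_pos: [492.4, 301.2, 45.1]
ee_rot: [-90.0, 0.0, -92.0]
force: [0.3, 0.5, -0.1]
gripper_width: 49.6
time_s: 14.88
ee_pos: [492.0, 301.1, 39.8]
ee_rot: [-90.0, -0.0, -92.0]
force: [-0.5, -0.3, -0.6]
gripper_width: 50.0
pose [492.  301.1  39.8] yaw -91.97 shift tool [-0.3 31.8  0. ] turn about tool y 0.03 tool y [-1.e-04 -1.e-04 -1.e+00]
```

View pics/da.png

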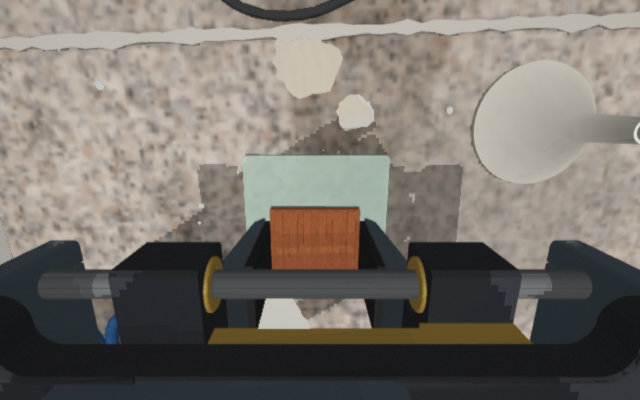

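```bash
python3 -c "
from h import *
d=np.load('da.npz')
print(ray('wrist',[[244,155],[388,155.5],[315,155]],6,(d['p'],d['R'])).round(1))
print(ray('wrist',[[271,207],[358.5,207]],43,(d['p'],d['R'])).round(1))"
```

```text
[[447.8 351.6   6. ]
 [540.5 348.1   6. ]
 [493.5 350.    6. ]]
[[468.4 326.9  43. ]
 [516.6 325.3  43. ]]
```

```bash
python3 -m handwheel '[[0,[-0.5,10,0.2],[0,0,0]],[0,[0,9,0],[0,0,0]],[0,[0,6,0],[0,0,0]],[0,[0,3,0],[0,0,0]],[0,[0,1.5,0],[0,0,0]],[0,[0,0.5,0],[0,0,0]],[0,[0,0,0],[0,0,0]],[0,[0,0,0],[0,0,0]],[0,[0,0,0],[0,0,0]],[0,[0,0,0],[0,0,0]]]'
python3 -m handwheel '[[0,[0,0.5,0],[0,0,0]],[0,[0,0,0],[0,0,0]],[0,[0,0.4,0],[0,0,0]],[0,[0,0,0],[0,0,0]],[0,[0,0.3,0],[0,0,0]],[0,[0,0,0],[0,0,0]],[0,[0,0,0],[0,0,0]],[0,[0,0,0],[0,0,0]],[0,[0,0,0],[0,0,0]],[0,[0,0,0],[0,0,0]]]'
```

```text
time_s: 15.77
ee_pos: [492.4, 301.7, 10.2]
ee_rot: [-90.0, 0.0, -92.0]
force: [-0.0, 0.2, -0.9]
gripper_width: 49.9
time_s: 16.6
ee_pos: [492.3, 301.6, 8.6]
ee_rot: [-90.0, -0.0, -92.0]
force: [-0.1, 0.2, -0.3]
gripper_width: 49.3
```

```bash
python3 -m handwheel '[[0,[0,0.4,0],[0,0,0]],[0,[0,0,0],[0,0,0]],[0,[0,0,0],[0,0,0]],[0,[0,0,0],[0,0,0]],[0,[0,0,0],[0,0,0]],[0,[0,0,0],[0,0,0]],[0,[0,0,0],[0,0,0]],[0,[0,0,0],[0,0,0]],[0,[0,0,0],[0,0,0]],[0,[0,0,0],[0,0,0]]]'
python3 -m handwheel '[[0,[0,0.4,0],[0,0,0]],[0,[0,0,0],[0,0,0]],[0,[0,0,0],[0,0,0]],[0,[0,0,0],[0,0,0]],[0,[0,0,0],[0,0,0]],[0,[0,0,0],[0,0,0]],[0,[0,0,0],[0,0,0]],[0,[0,0,0],[0,0,0]],[0,[0,0,0],[0,0,0]],[0,[0,0,0],[0,0,0]]]'
```

```text
time_s: 17.43
ee_pos: [492.3, 301.6, 8.3]
ee_rot: [-90.0, -0.0, -92.0]
force: [0.1, -0.2, 0.1]
gripper_width: 49.5
time_s: 18.27
ee_pos: [492.2, 301.5, 7.8]
ee_rot: [-90.0, -0.0, -92.0]
force: [0.0, 0.0, -0.5]
gripper_width: 50.1
```

```bash
python3 -m handwheel '[[0,[0,0.4,0],[0,0,0]],[0,[0,0,0],[0,0,0]],[0,[0,0,0],[0,0,0]],[0,[0,0,0],[0,0,0]],[0,[0,0,0],[0,0,0]],[0,[0,0,0],[0,0,0]],[0,[0,0,0],[0,0,0]],[0,[0,0,0],[0,0,0]],[0,[0,0,0],[0,0,0]],[0,[0,0,0],[0,0,0]]]'
python3 look.py db;python3 -c "
from h import *
print(env.state()['force'])
a=env.grab_frame('scene')[250:350,190:310,::-1]
cv2.imwrite('pics/dbs.png',cv2.resize(a,None,fx=6,fy=6))"
```

```text
time_s: 19.1
ee_pos: [492.2, 301.5, 7.4]
ee_rot: [-90.0, -0.0, -92.0]
force: [-0.2, -0.2, -1.1]
gripper_width: 49.7
[-0.35188379  0.370523   -0.59793924]
```

View pics/db.png

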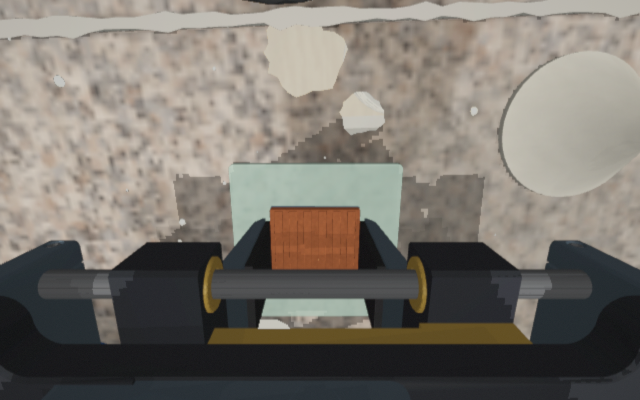

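View pics/dbs.png

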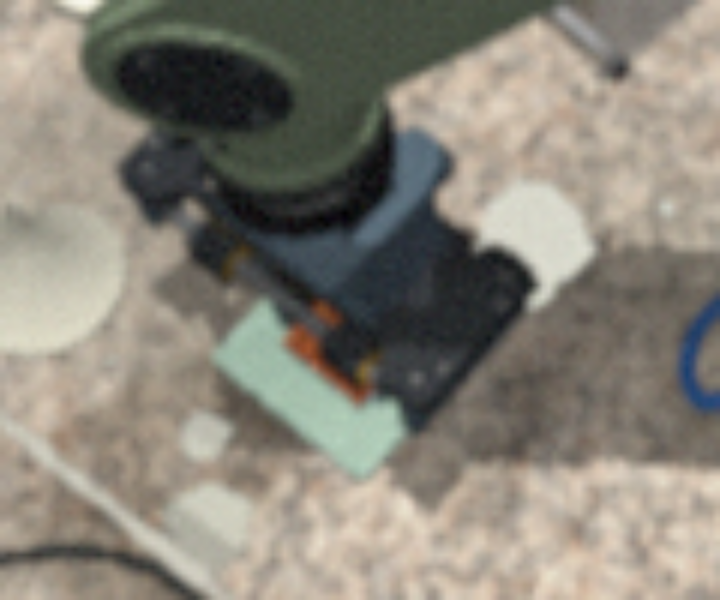

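```bash
for i in 1; do python3 -m handwheel '[[0,[0,0.4,0],[0,0,0]],[0,[0,0,0],[0,0,0]],[0,[0,0,0],[0,0,0]],[0,[0,0,0],[0,0,0]],[0,[0,0,0],[0,0,0]],[0,[0,0,0],[0,0,0]],[0,[0,0,0],[0,0,0]],[0,[0,0,0],[0,0,0]],[0,[0,0,0],[0,0,0]],[0,[0,0,0],[0,0,0]]]'; done
python3 -m handwheel '[[0,[0,0.4,0],[0,0,0]],[0,[0,0,0],[0,0,0]],[0,[0,0,0],[0,0,0]],[0,[0,0,0],[0,0,0]],[0,[0,0,0],[0,0,0]],[0,[0,0,0],[0,0,0]],[0,[0,0,0],[0,0,0]],[0,[0,0,0],[0,0,0]],[0,[0,0,0],[0,0,0]],[0,[0,0,0],[0,0,0]]]'
```

```text
time_s: 20.03
ee_pos: [492.2, 301.6, 7.4]
ee_rot: [-90.0, 0.0, -92.0]
force: [-1.4, -1.1, 5.5]
gripper_width: 49.3
time_s: 20.87
ee_pos: [492.2, 301.6, 7.3]
ee_rot: [-90.0, 0.0, -92.0]
force: [-1.9, -0.7, 7.2]
gripper_width: 49.6
```

```bash
python3 -m handwheel '[[0,[0,-0.4,0],[0,0,0]],[0,[0,0,0],[0,0,0]],[0.56,[0,0,0],[0,0,0]],[0.58,[0,0,0],[0,0,0]],[0.62,[0,0,0],[0,0,0]],[0.68,[0,0,0],[0,0,0]],[0.75,[0,0,0],[0,0,0]],[0.8,[0,0,0],[0,0,0]],[0.8,[0,-1,0],[0,0,0]],[0.8,[0,-3,0],[0,0,0]]]'
python3 look.py dc
```

```text
time_s: 21.7
ee_pos: [492.0, 301.4, 10.7]
ee_rot: [-90.0, -0.0, -92.0]
force: [-0.2, -0.0, 0.2]
gripper_width: 73.0
```

View pics/dc.png

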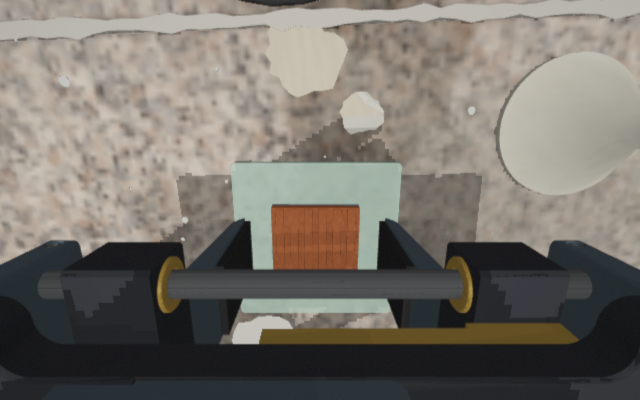

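Released cleanly. Rise and check from above.

```bash
python3 -m handwheel '[[0.8,[0,-8,0],[0,0,0]],[0.8,[0,-15,0],[0,0,0]],[0.8,[0,-30,0],[0,0,0]],[0.8,[0,-35,0],[0,0,0]],[0.8,[0,-35,0],[0,0,0]],[0.8,[10,-35,0],[0,0,0]],[0.8,[25,-20,0],[0,0,0]],[0.8,[20,-10,0],[0,0,0]],[0.8,[10,0,0],[0,0,0]],[0.8,[0,0,0],[0,0,0]]]'
python3 -m handwheel '[[0.8,[0,0,0],[0,0,0]],[0.8,[0,0,0],[0,0,0]],[0.8,[0,0,0],[0,0,0]],[0.8,[0,0,0],[0,0,0]],[0.8,[0,0,0],[0,0,0]],[0.8,[0,0,0],[0,0,0]],[0.8,[0,0,0],[0,0,0]],[0.8,[0,0,0],[0,0,0]],[0.8,[0,0,0],[0,0,0]],[0.8,[0,0,0],[0,0,0]]]'
python3 look.py dd; python3 til2.py dd 14
python3 - <<'E'
from h import *
d=np.load("dd.npz");im=d["im"]
hsv=cv2.cvtColor(im,cv2.COLOR_RGB2HSV)
g=((hsv[...,0]>55)&(hsv[...,0]<95)&(hsv[...,1]>22)).astype(np.uint8)
g=cv2.morphologyEx(g,cv2.MORPH_OPEN,np.ones((5,5)))
n,l,s,c=cv2.connectedComponentsWithStats(g)
for k in range(1,n):
  if s[k,4]>2000:
    ys,xs=np.nonzero(l==k);print(s[k],[np.round(v,1) for v in cv2.minAreaRect(ray("wrist",np.c_[xs,ys],6,(d["p"],d["R"]))[:,:2].astype(np.float32))])
cv2.imwrite("pics/dds.png",env.grab_frame("scene")[:,:,::-1])
E
```

```text
time_s: 22.58
ee_pos: [489.9, 235.0, 199.9]
ee_rot: [-89.9, 0.0, -92.1]
force: [-0.8, 0.1, -0.5]
gripper_width: 72.8
time_s: 23.42
ee_pos: [490.0, 236.6, 199.1]
ee_rot: [-90.0, -0.0, -92.0]
force: [-0.3, -0.2, -0.3]
gripper_width: 72.8
[ 293  100   44   45 1978] [array([491.8, 301.8]), array([46.6, 47.7]), np.float64(88.0)]
[ 305   77   54   88 2125] [array([510.5, 301.3]), array([94.5, 57.6]), np.float64(88.6)]
```

View pics/dd.png

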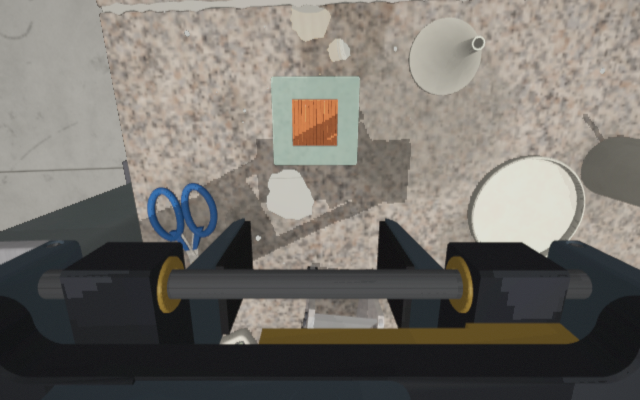

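View pics/dds.png

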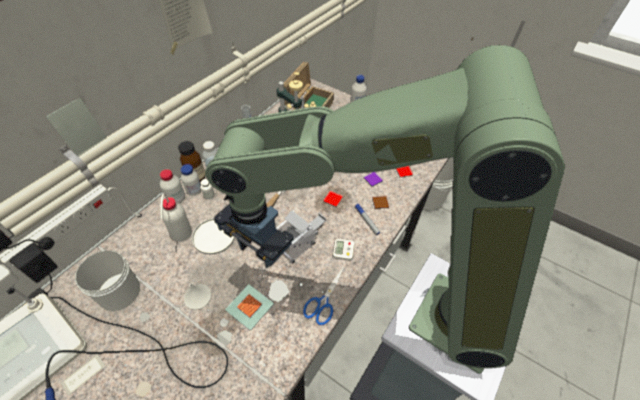

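The tile lies ribbed side up at wrist pixel (315,122), in the middle of the plate (columns 272–359, rows 77–165). Everything else is where it was, so I'm handing in.

```bash
python3 -c "
from workcell import env
print(env.job_done())"
```

```text
the job is handed in; nothing more can be done
None
```

The blue tile went over the lip and came out on the tongue ribbed side up. I then picked it off by its side edges and set it in the middle of the loose glass plate. The job was handed in at about 23.5 s.

- **Tile position:** in the last wrist picture the tile lies ribbed side up, centred at about (492, 302) mm. That is within about 1 mm of the plate centre found before placing, (492, 301.4), and the tile is aligned with the plate.
- **Plate after release:** my colour segmentation caught only part of the plate in that picture, so it gave no full plate measurement. I judged centring from the plate's edges, columns 272–359 and rows 77–165, with the tile at (315, 122).
- **Forces:** the highest reading was about 7 N when setting the tile down. I backed off slightly before releasing.
- **Other things on the bench:** in the last scene and wrist pictures, everything visible looks unmoved. The arm hid part of the back right (the sample pots, stopper and calculator), but the arm did not work there.
- **Camera disagreement:** the side and scene cameras differed by roughly 10 mm at the start, so I based all positions on the wrist camera.

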